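Load a board carrier into the sprung test dock

ROBOT

A 6-joint arm with a two-finger parallel gripper is mounted at the origin on the work surface. World frame = base frame: x ahead of the robot, y to its left, z up, the work surface at z = 0. Lengths are in m, angles in rad, forces in N, time in s.
With the tool pointing down it reaches from about 0.35 to 0.85 m from the base axis. Payload 8.1 kg.
Tool frame: the origin (TCP) lies between the finger pads; the fingertips stand 11 mm ahead of it and the grasp point (between the pads) lies 8 mm behind it (robot.tips_ahead is the distance from the TCP to the fingertips, in m); z points along the fingers, y is the line along which they close (so a half turn about z gives the same grasp; the last joint's range is limited). The gripper opens to 93 mm and grips with 3 to 60 N. Pads are 15 mm wide; open, the fingers measure 128 mm over their backs; the gripper's body (75 mm by 188 mm) begins 65 mm behind the grasp point.
Start: joints at [-1.289, 0.13, 1.488, -0, 1.523, -0.085], TCP at [0.215, -0.56, 0.23] pointing down, gripper open.
Joint ranges: [-2.96, 2.96], [-0.89, 2.26], [0.02, 2.5], [-1.34, 4.48], [0, 2.73], [-2.66, 2.66]. Speed limits (rad/s): [2.39, 2.39, 2.79, 3.14, 3.14, 3.14].

INTERFACE

Orientations are given as a rotation vector (axis times angle).
In Python, from plant import robot gives the robot as it stands. The module is installed in compiled form; this text tells all that it offers.
- The arm moves only by the tool move_arm, never from a script. Its argument "deltas" is one flat list of numbers, 7 for each row, row after row: the shift along the tool's x, y, z in m, then the turn, a rotation vector about the tool's x, y, z in rad, then the opening, from 0 (shut) to 1 (fully open). A call has 1 to 12 rows; each row is the pose to reach, as a shift and turn from the pose commanded when the call began, along the tool's axes at that moment; what a row does not reach only later rows make up. A row lasts 1/8 s, in which the tool goes at most 62.5 mm and 10.7 degrees, less where a joint would pass 70% of its speed; a pose out of reach is approached as far as the arm can. A call with a gripper value outside its range is refused whole. The fingers move at their own pace and stop on an object; "squeeze" is the grip in N (left out, the last holds). Time passes only in rows, so rows that repeat a pose let the fingers close. It gives the time, the measured TCP pose, the force, the opening and the grip force at its end, in the units of the state.
- robot.read_state(): the state, without advancing time (a new reading comes with each control period).
- robot.read_camera(name): name is "scene" or "top"; returns (picture, depth): 420x560x3 uint8, red, green, blue; 420x560 float32, m along the optical axis (not along the pixel's ray), 0 where there is no reading.
- robot.camera_model(name): a dict with "K" (3x3 intrinsics, pixels), "k1" (the pictures are not rectified: a ray, as slopes to the right and down, at radius r is drawn at 1 + k1 r^2 times it, then the intrinsics apply), "R" (3x3) and "t" (3): a world point X has camera coordinates R X + t. Camera axes: x right, y down, z forward; pixel columns grow to the right and rows downward; lengths in m; the calibration is good to about 2 mm. A picture is of the moment at which its call begins. camera_model takes no time and is no camera call.
- robot.close_job(): hands the job in; it is judged then, once.
Trained networks look in the newest picture that a camera, given by its name, has taken for a name from the list of things; names that differ only in an ending like _2 or _b are one class to them, and where a whole thing is asked for, a point or a joint stands for the part that bears it (a point fixed in the world has none). Each returns a list of dicts, best first, with "confidence" (0 to 1); they miss things now and then, are a little off and sometimes report something else, mostly with a low value. They report only what shows in the picture. A call takes as long as a camera call. They do not tell look-alikes from the thing itself.
- robot.recognise(camera, label): "uv" ([column, row] in pixels, amid what is visible of it).
The state is a dict: "t": time; "q": joint angles; "dq": joint speeds; "joint_torque": joint torques, N m; "tool_pos": TCP position; "orientation": TCP orientation; "force": force on the tool from outside, world axes, zero at the start; "wrist_torque": the same for the moment, N m; "opening": finger opening in m; "gripper_force": force on a finger pad.
Only numpy, scipy, OpenCV 4.12 (cv2) and the standard library are available. Lean on these libraries where they do the work, as an engineer would, in place of code of your own. Each camera call takes 0.05 s, during which the arm holds its last target. There are 200 camera calls.

TASK

Push the flat grey board carrier up the ramp of the test dock, over the lip and against the sprung contact bar, and seat it so that it lies flat and down on the nest floor, trapped between the lip and the contact bar. Push and press gently, since the carrier must never feel more than 22 N (a little over 2 kg), and leave everything else on the bench where it is.

Things in the scene. Friction and masses are not known exactly. Their poses are not given: they have to be found in the camera images.
- carrier_mid (a point): Centre of the board carrier: loose solid grey slab, green circuit board set in its top, 90 mm long (its x), 100 wide (y), 22 thick (z, up; chips 3 mm more), 0.25 to 0.45 kg, edges rounded 2 mm, too wide to grip. Starts flat on the bench before the ramp, up to 35 mm off its line and 0.3 rad askew. Its +x end (brass strip on top) goes in first; its -x end is the tail.
- dock: Test dock fixed to the bench: aluminium ramp and nest between two grey guides. Origin at bench height on the middle line, below the far end of the landing; +x is the loading direction, y across, z up. Guides: tops 30 mm high, inner faces 104 mm apart from x = -35 mm on, flaring to about 123 mm at x = -105 mm. 160 mm long beyond the origin, 128 mm wide.
- ramp_foot (a point): Foot of the ramp, on the bench, middle of its width; at x = -100 mm of the dock, axes as the dock's. From here the ramp climbs about 12 degrees to 14 mm high at x = -35 mm; a level landing 14 mm high goes on to x = 0.
- landing_end (a point): Middle of the landing's far edge, 14 mm high, axes as the dock's. Next comes the nest: a lip strip 13.5 mm high, then a drop to the nest floor, 8 mm high. The nest is clamped wherever it was last set: its lip edge lies anywhere from 2 to 26 mm past this point. No reading tells where; it must be felt. A black block, 43 mm high, stands 102 to 120 mm past the lip.
- dock_end (a point): End of the base, 160 mm past the origin, 5 mm high. In front of the block is the sprung contact bar (black, 10 to 21 mm high), 86 mm past the lip at rest; pushed in it resists 2.7 N at first, 5 N at 4 mm (carrier seated), 6.7 N at its hard stop at 7 mm. The tail clears the lip only at 5 to 6 mm (carrier tilted) and may then hang by friction and need drawing or pressing down 6 mm.
- phone: Bystander: phone, 146 x 72 x 9 mm, lying on the bench beside the dock, on its -y side. Origin under its centre.
- screwdriver: Bystander: screwdriver, 160 mm, lying beside the dock on its +y side.
- bare_board: Bystander: bare green circuit board, 100 x 55 x 4 mm, lying beside the ramp on the dock's -y side. Origin under its centre.
- spool: Bystander: solder spool standing on end, 60 mm across, 50 mm high. Origin under its centre.
- meter: Bystander: hand-held multimeter lying on its back, 170 x 85 x 38 mm. Origin under its centre.
- parts_tray: Bystander: black divided parts tray, 120 x 160 x 35 mm. Origin under its centre.
- mug: Bystander: white mug, 80 mm across, 90 mm high. Origin under its centre.
There are look-alikes about, which are no part of the job. What is shaped like the part that bears carrier_mid but brown or white is not meant.

How it is judged:
At the end, for the whole second after the job is handed in: The carrier lies still and flat on the nest floor, wholly behind the lip: level within 1.4 degrees (0.025 rad), its centre 17 to 21 mm above the bench (19 mm when down on the floor; riding on the lip it is higher and tilted), 40 to 80 mm along the dock and within 6 mm of its middle line (angle between carrier_mid's own z axis and vertical below 0.025 rad and z of carrier_mid in the frame of dock between 0.017 and 0.021 m and x of carrier_mid in the frame of dock between 0.04 and 0.08 m and y of carrier_mid in the frame of dock between -0.006 and 0.006 m and linear speed of carrier below 0.01 m/s); the robot touches nothing.
It fails at once if the carrier was pushed or pressed with more than 22 N (contact force between any of the fingers, the arm and carrier above 22 N).
It fails at once if one of the bystanders (phone, screwdriver, bare board, spool, meter, parts tray, mug) was moved by more than 20 mm (distance of any of phone, screwdriver, bare_board, spool, meter, parts_tray, mug from where it was at the start of the episode above 0.02 m).
It also fails if it takes over 67 s, if anything falls off the work surface, if the arm or the gripper's body presses on something with over 40 N, if the wrist force passes 120 N, or if a joint passes its speed limit or range.

## Working session

There is one attempt and no reset: what is moved stays moved. The work goes in short steps, Python scripts to look and compute and a tool call to move; the robot and the scene stay as the last step left them, time stands still between calls to the robot, and variables do not carry over. Pictures are saved under pics/ and viewed, at most 10 in all, crops included, and the job is handed in when it is done.

Besides the shell and the picture viewer there is one more tool, called after "Call:" as name(argument=value, ...) on one line, values as JSON. move_arm: Moves the arm, as the interface text tells. Its arguments: {"type":"object","properties":{"deltas":{"type":"array","items":{"type":"number"}},"squeeze":{"type":"number"}},"required":["deltas"]}

```bash
mkdir -p pics
cat > h.py <<'E'
import numpy as np, cv2
from plant import robot
def ray(cam,uv):
    m=robot.camera_model(cam);K=np.array(m["K"]);R=np.array(m["R"]);t=np.array(m["t"])
    d=np.linalg.inv(K)@[uv[0],uv[1],1];p=d[:2].copy();q=p.copy()
    for _ in range(20): q=p/(1+m["k1"]*(q@q))
    return R,t,np.array([q[0],q[1],1.])
def onz(cam,uv,z):
    R,t,d=ray(cam,uv);c=-R.T@t;w=R.T@d
    return c+w*(z-c[2])/w[2]
def dep(cam,uv,D):
    R,t,d=ray(cam,uv);z=np.median([v for v in D[int(uv[1])-1:int(uv[1])+2,int(uv[0])-1:int(uv[0])+2].ravel() if v>0] or [0])
    return R.T@(d*z-t)
def cloud(cam,D):
    m=robot.camera_model(cam);K=np.array(m["K"]);R=np.array(m["R"]);t=np.array(m["t"])
    h,w=D.shape;u,v=np.meshgrid(np.arange(w),np.arange(h))
    p=np.stack([(u-K[0,2])/K[0,0],(v-K[1,2])/K[1,1]],-1);q=p.copy()
    for _ in range(20): q=p/(1+m["k1"]*(q**2).sum(-1,keepdims=True))
    X=np.concatenate([q*D[...,None],D[...,None]],-1)
    return (X-t)@R
E
cat > a.py <<'E'
from h import *
s=robot.read_state();print({k:np.round(v,3) for k,v in s.items()}, robot.tips_ahead)
for c in ["scene","top"]:
    I,D=robot.read_camera(c);cv2.imwrite(f"pics/{c}0.png",I[...,::-1]);np.save(c,D);np.save(c+"I",I)
    m=robot.camera_model(c);print(c,-np.array(m["R"]).T@m["t"],np.array(m["R"])[2])
    for l in ["carrier_mid","dock","ramp_foot","landing_end","dock_end","phone","screwdriver","bare_board","spool","meter","parts_tray","mug"]:
        r=robot.recognise(c,l)
        for o in r[:3]: print(c,l,np.round(o["uv"]),round(o["confidence"],2),np.round(dep(c,o["uv"],D),3))
E
python3 a.py
```

```text
{'t': np.float64(0.0), 'q': array([-1.289,  0.131,  1.489,  0.   ,  1.523, -0.085]), 'dq': array([-0.   ,  0.   ,  0.   , -0.001, -0.   , -0.001]), 'joint_torque': array([ 2.0000e-03, -5.5984e+01, -4.9177e+01,  7.7000e-02,  3.5000e-02,
       -0.0000e+00]), 'tool_pos': array([ 0.215, -0.56 ,  0.229]), 'orientation': array([-3.087, -0.573,  0.   ]), 'force': array([-0.079, -0.343, -0.719]), 'wrist_torque': array([0.03 , 0.031, 0.001]), 'gripper_force': np.float64(0.0), 'opening': np.float64(0.093)} 0.011
scene [1.37271764 0.01642026 0.84431938] [-0.74098673 -0.04019853 -0.67031541]
scene carrier_mid [264. 193.] 0.95 [ 0.384 -0.105  0.023]
scene carrier_mid [216. 289.] 0.9 [ 0.769 -0.187  0.025]
scene carrier_mid [249. 241.] 0.88 [ 0.594 -0.124  0.022]
scene ramp_foot [252. 241.] 0.66 [ 0.595 -0.117  0.023]
scene ramp_foot [335. 249.] 0.59 [0.594 0.116 0.007]
scene landing_end [332. 250.] 0.98 [0.599 0.106 0.008]
scene landing_end [182. 191.] 0.75 [ 0.424 -0.355  0.049]
scene dock_end [332. 250.] 0.84 [0.596 0.107 0.007]
scene dock_end [350. 292.] 0.73 [0.743 0.152 0.011]
scene phone [
[... 769 characters left out ...]
 173.] 0.94 [0.595 0.11  0.008]
top landing_end [440. 166.] 0.36 [ 0.596 -0.403  0.044]
top dock_end [226. 172.] 0.96 [0.598 0.108 0.008]
top dock_end [278. 120.] 0.73 [ 0.73  -0.022  0.004]
top dock_end [437. 165.] 0.52 [ 0.599 -0.396  0.043]
top phone [210. 118.] 0.82 [0.736 0.146 0.009]
top screwdriver [216. 212.] 0.55 [0.496 0.129 0.027]
top bare_board [210. 116.] 0.72 [0.741 0.147 0.009]
top bare_board [276. 125.] 0.62 [ 0.716 -0.015  0.005]
top bare_board [322. 180.] 0.2 [ 0.57  -0.126  0.023]
top spool [425. 250.] 0.71 [ 0.397 -0.354  0.048]
top meter [438. 165.] 0.72 [ 0.599 -0.397  0.046]
top parts_tray [114. 180.] 0.84 [0.584 0.379 0.004]
top mug [113. 264.] 0.6 [0.378 0.373 0.007]
```

View pics/scene0.png

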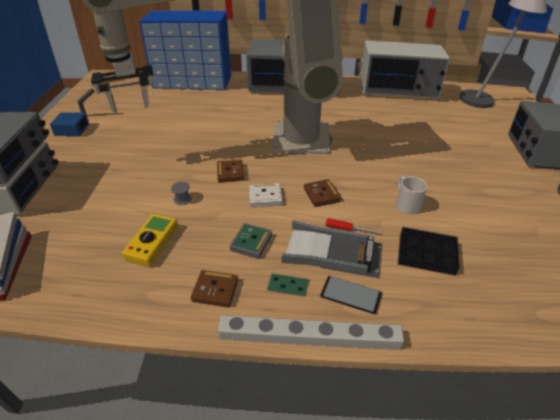

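View pics/top0.png

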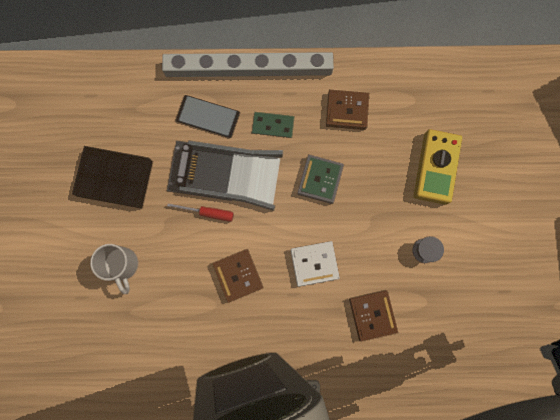

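The scene view shows the grey and green carrier at about (250,240) with the dock at (332,248). In the top view the carrier is at (320,180), brass strip on its left, and the dock runs leftwards from its foot at x≈280 to the block at (183,165). I'll build a metric crop.

```bash
cat > b.py <<'E'
from h import *
D=np.load("top.npy");I=np.load("topI.npy")
P=cloud("top",D);Q=cloud("scene",np.load("scene.npy"))
# color/height ortho via top, at plane z=.025
m=robot.camera_model("top");K=np.array(m["K"]);R=np.array(m["R"]);t=np.array(m["t"])
y=np.arange(.25,-.2,-.0006);x=np.arange(.72,.46,-.0006)
Y,X=np.meshgrid(y,x);W=np.stack([X,Y,0*X+.025],-1)@R.T+t
p=W[...,:2]/W[...,2:];p=p*(1+m["k1"]*(p**2).sum(-1,keepdims=True))
mp=(p*[K[0,0],K[1,1]]+[K[0,2],K[1,2]]).astype(np.float32)
O=cv2.remap(I,mp,None,cv2.INTER_CUBIC)
for v in np.arange(-.15,.25,.05): c=int((.25-v)/.0006);cv2.line(O,(c,0),(c,6),(255,0,0),1)
cv2.imwrite("pics/ortho.png",O[...,::-1]);print(O.shape)
for n,C in (("top",P),("scene",Q)):
    C=C.reshape(-1,3)
    b=C[(C[:,0]>.5)&(C[:,0]<.72)&(C[:,1]>.1)&(C[:,1]<.25)&(C[:,2]>.038)&(C[:,2]<.05)]
    g=C[(C[:,0]>.5)&(C[:,0]<.72)&(C[:,1]>-.04)&(C[:,1]<.25)&(C[:,2]>.026)&(C[:,2]<.034)]
    c=C[(C[:,0]>.5)&(C[:,0]<.65)&(C[:,1]>-.2)&(C[:,1]<-.06)&(C[:,2]>.017)&(C[:,2]<.03)]
    for nm,a in (("block",b),("guide",g),("carrier",c)):
        r=cv2.minAreaRect((a[:,:2]*1000).astype(np.float32));print(n,nm,len(a),a.mean(0).round(4),r)
E
python3 b.py
```

```text
(434, 751, 3)
top block 274 [0.6126 0.2052 0.0414] ((611.4166870117188, 205.18702697753906), (18.498470306396484, 100.9937973022461), 80.47351837158203)
top guide 839 [0.5916 0.0992 0.03  ] ((577.3001708984375, 97.23347473144531), (237.9969024658203, 166.19740295410156), 83.15249633789062)
top carrier 1511 [ 0.5761 -0.1215  0.0232] ((577.1117553710938, -121.77098083496094), (89.6615219116211, 101.33146667480469), 73.46941375732422)
scene block 157 [0.6178 0.2052 0.041 ] ((615.5325927734375, 205.9796600341797), (17.35731315612793, 98.42008972167969), 81.04957580566406)
scene guide 599 [0.6028 0.0957 0.0296] ((580.77587890625, 97.92063903808594), (243.4998779296875, 168.93881225585938), 82.9314956665039)
scene carrier 829 [ 0.5849 -0.1217  0.0228] ((580.1679077148438, -123.13440704345703), (90.71925354003906, 104.7000503540039), 74.24116516113281)
```

View pics/ortho.png

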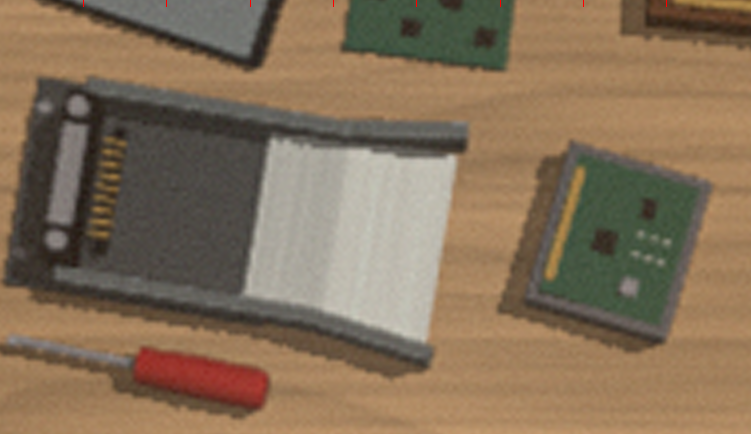

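The metric crop shows the carrier at (620,240), brass strip facing the dock. The ramp foot runs from (457,155) to (428,340), the light/dark edge (lip) is at x≈258, and the block is centred near (68,170). Next I'll refine the dock frame from the guide tops.

```bash
cat > c.py <<'E'
from h import *
a=np.radians(81.0);u=np.array([np.cos(a),np.sin(a)]);v=np.array([-u[1],u[0]]);o=np.array([.594,.083])
for n in("top","scene"):
    D=np.load(n+".npy");I=np.load(n+"I.npy").astype(int)
    C=cloud(n,D).reshape(-1,3);c=I.reshape(-1,3);q=C[:,:2]-o;dx,dy,z=q@u,q@v,C[:,2]
    for x0 in np.arange(-.1,.11,.03):
        s=(abs(dx-x0)<.015)&(z>.026)&(z<.034)&(abs(dy)<.08)&(c.max(1)<c.min(1)+60)
        f=lambda w:(np.round(1000*np.percentile(dy[w],[5,50,95])) if w.sum()>4 else None)
        print(n,round(x0,3),f(s&(dy<0)),f(s&(dy>0)))
    # centre strip profile
    for x0 in np.arange(-.12,.17,.006):
        s=(abs(dx-x0)<.003)&(abs(dy)<.035)
        if s.sum()>3: print(round(1000*x0),round(1000*np.median(z[s]),1),int(np.median(c[s].sum(1))),end=' | ')
    print()
E
python3 c.py
```

```text
top -0.1 [-68. -63. -58.] [65. 70. 74.]
top -0.07 [-64. -59. -54.] [61. 66. 72.]
top -0.04 [-60. -55. -50.] [57. 62. 67.]
top -0.01 [-59. -54. -49.] [55. 60. 64.]
top 0.02 [-59. -55. -50.] [55. 60. 64.]
top 0.05 [-59. -54. -50.] [55. 59. 64.]
top 0.08 [-60. -55. -50.] [54. 59. 64.]
top 0.11 [-60. -53.  -9.] [14. 57. 63.]
-120 -0.2 401 | -114 -0.0 402 | -108 0.2 399 | -102 0.1 404 | -96 0.9 547 | -90 1.7 556 | -84 3.9 559 | -78 5.1 557 | -72 6.4 548 | -66 7.9 555 | -60 9.0 548 | -54 10.4 563 | -48 10.9 553 | -42 12.4 554 | -36 13.7 539 | -30 14.2 497 | -24 14.2 492 | -18 14.1 491 | -12 14.8 495 | -6 14.0 498 | 0 14.3 498 | 6 13.9 492 | 12 13.4 499 | 18 8.0 219 | 24 8.5 222 | 30 8.1 221 | 36 8.2 219 | 42 8.8 216 | 48 9.2 218 | 54 8.6 219 | 60 8.1 218 | 66 8.2 217 | 72 8.3 217 | 78 8.7 214 | 84 8.5 216 | 90 9.0 217 | 96 8.7 216 | 102 20.8 195 | 108 17.9 209 | 114 21.2 139 | 120 40.7 337 | 126 41.3 371 | 132 40.4 326 | 144 5.5 153 | 150 5.6 154 | 156 4.8 173 | 162 0.4 236 | 168 0.7 382 | 
scene -0.1 [-72. -67. -61.] [61. 66. 73.]
scene -0.07 [-69. -64. -58.] [56. 62. 67.]
scene -0.04 [-6
[... 228 characters left out ...]
. 53. 61.]
-120 -0.3 369 | -114 -0.7 370 | -108 -0.5 368 | -102 -1.0 385 | -96 0.4 470 | -90 0.8 495 | -84 2.3 499 | -78 3.7 495 | -72 4.7 492 | -66 6.8 497 | -60 7.1 496 | -54 9.1 503 | -48 10.2 499 | -42 11.3 496 | -36 12.4 485 | -30 13.2 478 | -24 13.1 474 | -18 12.3 476 | -12 12.9 477 | -6 12.9 481 | 0 12.8 474 | 6 12.4 475 | 12 9.3 342 | 18 6.5 200 | 24 6.9 201 | 30 6.7 202 | 36 6.3 202 | 42 6.0 202 | 48 7.0 202 | 54 6.3 202 | 60 6.7 203 | 66 6.8 202 | 72 6.8 203 | 78 6.5 203 | 84 6.0 203 | 90 6.3 204 | 96 6.9 205 | 102 19.3 188 | 108 7.3 190 | 114 7.8 165 | 120 39.5 241 | 126 39.8 343 | 132 37.9 194 | 138 3.0 135 | 144 3.1 127 | 150 3.5 131 | 156 3.2 172 | 162 -1.4 236 | 168 -0.9 360 |
```

```bash
cat > g.py <<'E'
from h import *; import sys
from scipy.spatial.transform import Rotation as Ro
# usage: g.py  "x y tipz mode" ... in dock mm; mode u: fingers close along dock x, v: along dock y, k: keep
th=80.5;a=np.radians(th);u=np.array([np.cos(a),np.sin(a),0]);v=np.array([-u[1],u[0],0]);o=np.array([.594,.083,0])
s=robot.read_state();p=np.array(s["tool_pos"]);R=Ro.from_rotvec(s["orientation"])
q=p-o;print("t",round(s["t"],2),"dock",np.round([1000*q@u,1000*q@v,1000*(p[2]-.011)],1),"F dock",np.round([s["force"]@u,s["force"]@v,s["force"][2]],2),"open",round(s["opening"],4),"q6",round(s["q"][5],2),
 "yerr",np.round(np.degrees(np.arcsin([R.as_matrix()[:,1]@u,R.as_matrix()[2,0],R.as_matrix()[2,1]])),2))
for w in sys.argv[1:]:
    x,y,z,m=w.split();P=o+float(x)/1e3*u+float(y)/1e3*v+[0,0,float(z)/1e3+.011]
    if m=="k":T=R
    else:
        c=[]
        for sg in(1,-1):
            Y=sg*(u if m=="u" else v);Z=np.array([0,0,-1.]);c.append(Ro.from_matrix(np.stack([np.cross(Y,Z),Y,Z],1)))
        T=min(c,key=lambda t:(R.inv()*t).magnitude())
    print(w,np.round(R.inv().apply(P-p),4),np.round((R.inv()*T).as_rotvec(),3))
E
python3 g.py "-205 -98 120 u" "-205 -98 8 u" "-205 -57.5 8 u"; python3 g.py "-300 0 80 v"
```

```text
t 1.3 dock [-696.8  267.5  218.7] F dock [-0.01 -0.3   0.24] open 0.093 q6 -0.09 yerr [-59.48  -0.     0.  ]
-205 -98 120 u [ 0.5646 -0.2381  0.0986] [ 0.    -0.     0.533]
-205 -98 8 u [ 0.5646 -0.2381  0.2106] [ 0.    -0.     0.533]
-205 -57.5 8 u [ 0.5297 -0.2587  0.2106] [ 0.    -0.     0.533]
t 1.3 dock [-696.8  267.5  218.7] F dock [-0.01 -0.3   0.24] open 0.093 q6 -0.09 yerr [-59.48  -0.     0.  ]
-300 0 80 v [ 0.4319 -0.206   0.1386] [ 0.     0.    -1.038]
```

Call:
move_arm(deltas=[0.5646, -0.2381, 0.0986, 0, 0, 0.533, 0.32, 0.5646, -0.2381, 0.0986, 0, 0, 0.533, 0.32, 0.5646, -0.2381, 0.0986, 0, 0, 0.533, 0.32, 0.5646, -0.2381, 0.0986, 0, 0, 0.533, 0.32, 0.5646, -0.2381, 0.0986, 0, 0, 0.533, 0.32, 0.5646, -0.2381, 0.0986, 0, 0, 0.533, 0.32, 0.5646, -0.2381, 0.0986, 0, 0, 0.533, 0.32, 0.5646, -0.2381, 0.0986, 0, 0, 0.533, 0.32, 0.5646, -0.2381, 0.0986, 0, 0, 0.533, 0.32, 0.5646, -0.2381, 0.0986, 0, 0, 0.533, 0.32, 0.5646, -0.2381, 0.0986, 0, 0, 0.533, 0.32, 0.5646, -0.2381, 0.0986, 0, 0, 0.533, 0.32])

```text
t: 2.8
tool_pos: [0.6566, -0.1353, 0.1307]
orientation: [3.13, -0.259, -0.001]
force: [-0.4, -0.1, 0.2]
opening: 0.0299
gripper_force: 0.0
```

```bash
python3 g.py "-205 -98 8 u" "-205 -57.5 8 u"
```

```text
t 2.8 dock [-205.   -97.8  119.7] F dock [-0.13  0.38  0.25] open 0.0299 q6 1.46 yerr [-8.996e+01 -5.000e-02  3.000e-02]
-205 -98 8 u [ 3.000e-04 -1.000e-04  1.117e-01] [0.    0.001 0.   ]
-205 -57.5 8 u [-4.020e-02 -1.000e-04  1.117e-01] [0.    0.001 0.   ]
```

Call:
move_arm(deltas=[0, 0, 0.06, 0, 0, 0, 0.32, 0, 0, 0.112, 0, 0, 0, 0.32, 0, 0, 0.112, 0, 0, 0, 0.32, -0.012, 0, 0.112, 0, 0, 0, 0.32, -0.016, 0, 0.112, 0, 0, 0, 0.32, -0.019, 0, 0.112, 0, 0, 0, 0.32, -0.022, 0, 0.112, 0, 0, 0, 0.32, -0.025, 0, 0.112, 0, 0, 0, 0.32, -0.028, 0, 0.112, 0, 0, 0, 0.32, -0.031, 0, 0.112, 0, 0, 0, 0.32])

```text
t: 4.05
tool_pos: [0.6262, -0.1301, 0.019]
orientation: [-3.131, 0.261, -0.0]
force: [2.5, 0.7, 1.5]
opening: 0.0297
gripper_force: 1.1
```

```bash
python3 g.py "-205 -57.5 8 u"
```

```text
t 4.05 dock [-204.8  -66.9    8. ] F dock [ 1.13 -2.33  1.5 ] open 0.0297 q6 1.45 yerr [-89.98   0.    -0.  ]
-205 -57.5 8 u [-0.0094  0.0002  0.    ] [-0. -0. -0.]
```

Contact at about 2.3 N. I'll finish the sideways push.

Call:
move_arm(deltas=[-0.003, 0, 0, 0, 0, 0, 0.32, -0.006, 0, 0, 0, 0, 0, 0.32, -0.008, 0, 0, 0, 0, 0, 0.32, -0.0094, 0, 0, 0, 0, 0, 0.32, -0.0094, 0, 0, 0, 0, 0, 0.32, 0.02, 0, 0, 0, 0, 0, 0.32, 0.02, 0, -0.06, 0, 0, 0, 0.55, 0.02, 0, -0.06, 0, 0, 0, 0.55])

```text
t: 5.05
tool_pos: [0.6492, -0.1344, 0.0837]
orientation: [3.129, -0.261, 0.01]
force: [-0.0, -0.4, 1.5]
opening: 0.0453
gripper_force: 0.0
```

```bash
cat > look.py <<'E'
from h import *
a=np.radians(80.5);u=np.array([np.cos(a),np.sin(a)]);v=np.array([-u[1],u[0]]);o=np.array([.594,.083])
import sys
lo,hi=float(sys.argv[1]),float(sys.argv[2]);x0,x1=float(sys.argv[3]),float(sys.argv[4])
for n in("top","scene"):
    I,D=robot.read_camera(n);cv2.imwrite(f"pics/{n}_{sys.argv[5]}.png",I[...,::-1]);C=cloud(n,D).reshape(-1,3);q=C[:,:2]-o
    dx,dy,z=1000*q@u,1000*q@v,1000*C[:,2]
    s=(dx>x0)&(dx<x1)&(abs(dy)<75)&(z>lo)&(z<hi)
    print(n,s.sum(),cv2.minAreaRect(np.stack([dx[s],dy[s]],1).astype(np.float32)))
E
python3 look.py 17 30 -290 -130 b; python3 g.py "-290 0 68 v" "-290 0 8 v" "-250 0 8 v"
```

```text
top 0 ((0.0, 0.0), (0.0, 0.0), 0.0)
scene 440 ((-208.60646057128906, -1.4505119323730469), (99.3921127319336, 89.47095489501953), 89.77645111083984)
t 5.15 dock [-205.   -87.4   68.7] F dock [-0.71  0.63 -0.12] open 0.0502 q6 1.46 yerr [-8.998e+01  5.000e-02  1.000e-02]
-290 0 68 v [-0.0874  0.085   0.0006] [-1.00e-03 -1.00e-03  1.57e+00]
-290 0 8 v [-0.0874  0.085   0.0606] [-1.00e-03 -1.00e-03  1.57e+00]
-250 0 8 v [-0.0874  0.045   0.0606] [-1.00e-03 -1.00e-03  1.57e+00]
```

Call:
move_arm(deltas=[-0.0874, 0.09, 0, 0, 0, -1.571, 0.55, -0.0874, 0.09, 0, 0, 0, -1.571, 0.55, -0.0874, 0.09, 0, 0, 0, -1.571, 0.55, -0.0874, 0.09, 0, 0, 0, -1.571, 0.55, -0.0874, 0.09, 0, 0, 0, -1.571, 0.55, -0.0874, 0.09, 0, 0, 0, -1.571, 0.55, -0.0874, 0.09, 0, 0, 0, -1.571, 0.55, -0.0874, 0.09, 0, 0, 0, -1.571, 0.55, -0.0874, 0.09, 0, 0, 0, -1.571, 0.55, -0.0874, 0.09, 0.06, 0, 0, -1.571, 0.55, -0.0874, 0.09, 0.06, 0, 0, -1.571, 0.55])

```text
t: 6.52
tool_pos: [0.5413, -0.2061, 0.0141]
orientation: [-2.393, -2.025, 0.005]
force: [-0.2, -0.3, 0.7]
opening: 0.0514
gripper_force: 0.0
```

```bash
python3 g.py "-262 0 8 v" "-165 0 8 v"
```

```text
t 6.53 dock [-293.9    4.2    3.1] F dock [-0.31  0.13  0.66] open 0.0514 q6 -0.29 yerr [-0.02  0.12 -0.42]
-262 0 8 v [ 0.0319  0.0042 -0.0048] [-0.007 -0.002 -0.   ]
-165 0 8 v [ 0.1289  0.0041 -0.0046] [-0.007 -0.002 -0.   ]
```

Call:
move_arm(deltas=[0, 0, 0, 0, 0, 0, 0.55, 0.022, 0, 0, 0, 0, 0, 0.55, 0.03, 0, 0, 0, 0, 0, 0.55, 0.034, 0, 0, 0, 0, 0, 0.55, 0.038, 0, 0, 0, 0, 0, 0.55, 0.042, 0, 0, 0, 0, 0, 0.55, 0.046, 0, 0, 0, 0, 0, 0.55, 0.05, 0, 0, 0, 0, 0, 0.55])

```text
t: 7.52
tool_pos: [0.5532, -0.1585, 0.0191]
orientation: [2.398, 2.029, 0.0]
force: [-0.8, -3.3, 2.0]
opening: 0.051
gripper_force: 1.5
```

```bash
python3 g.py "-170 0 8 v"
```

```text
t 7.53 dock [-244.9    0.3    8.1] F dock [-3.35  0.2   1.96] open 0.051 q6 -0.2 yerr [-0.03 -0.01  0.01]
-170 0 8 v [0.0749 0.0003 0.0001] [ 0.  0. -0.]
```

Call:
move_arm(deltas=[0.005, 0, 0, 0, 0, 0, 0.55, 0.01, 0, 0, 0, 0, 0, 0.55, 0.015, 0, 0, 0, 0, 0, 0.55, 0.02, 0, 0, 0, 0, 0, 0.55, 0.025, 0, 0, 0, 0, 0, 0.55, 0.03, 0, 0, 0, 0, 0, 0.55, 0.035, 0, 0, 0, 0, 0, 0.55, 0.04, 0, 0, 0, 0, 0, 0.55, 0.045, 0, 0, 0, 0, 0, 0.55, 0.05, 0, 0, 0, 0, 0, 0.55])

```text
t: 8.78
tool_pos: [0.5614, -0.1089, 0.019]
orientation: [-2.398, -2.03, 0.0]
force: [-1.6, -2.0, 1.7]
opening: 0.0514
gripper_force: 1.6
```

```bash
python3 g.py "-110 0 8 v"; python3 look.py 17 30 -210 -60 c
```

```text
t 8.78 dock [-194.7    0.5    8. ] F dock [-2.24  1.21  1.7 ] open 0.0514 q6 -0.12 yerr [-0.01 -0.01 -0.01]
-110 0 8 v [ 0.0847  0.0004 -0.    ] [-0.  0. -0.]
top 601 ((-112.2091293334961, 2.3089828491210938), (103.07786560058594, 143.8184051513672), 0.08011725544929504)
scene 976 ((-114.92074584960938, 4.6032867431640625), (143.367431640625, 143.76870727539062), 73.97962951660156)
```

Call:
move_arm(deltas=[0.005, 0, 0, 0, 0, 0, 0.55, 0.01, 0, 0, 0, 0, 0, 0.55, 0.015, 0, 0, 0, 0, 0, 0.55, 0.02, 0, 0, 0, 0, 0, 0.55, 0.025, 0, 0, 0, 0, 0, 0.55, 0.03, 0, 0, 0, 0, 0, 0.55, 0.035, 0, 0, 0, 0, 0, 0.55, 0.04, 0, 0, 0, 0, 0, 0.55])

```text
t: 9.88
tool_pos: [0.5681, -0.0694, 0.019]
orientation: [-2.398, -2.03, 0.0]
force: [0.5, -0.8, -1.5]
opening: 0.0515
gripper_force: 0.7
```

```bash
python3 g.py "-110 0 8 v"; python3 look.py 17 30 -170 -110 d
```

```text
t 9.88 dock [-154.6    0.4    8. ] F dock [-0.72 -0.61 -1.45] open 0.0515 q6 -0.05 yerr [-0.01  0.   -0.  ]
-110 0 8 v [ 0.0446  0.0004 -0.    ] [-0. -0. -0.]
top 78 ((-113.05555725097656, 18.741485595703125), (32.994876861572266, 73.31199645996094), 26.54450798034668)
scene 286 ((-136.7242889404297, 0.6063957214355469), (52.72589874267578, 104.67695617675781), 0.4090563952922821)
```

View pics/scene_d.png

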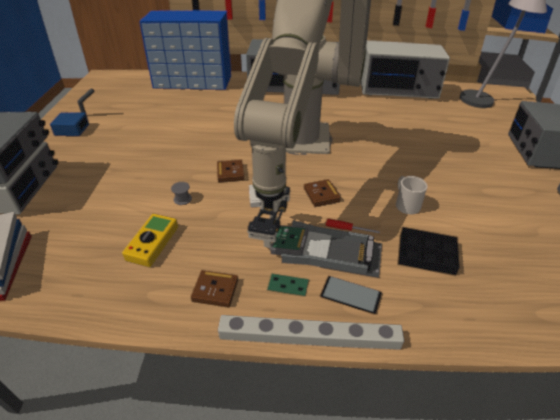

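The scene picture shows the carrier, near (287,238), entering the ramp straight between the guides. I'll keep pushing.

Call:
move_arm(deltas=[0.005, 0, 0, 0, 0, 0, 0.55, 0.01, 0, 0, 0, 0, 0, 0.55, 0.015, 0, 0, 0, 0, 0, 0.55, 0.02, 0, 0, 0, 0, 0, 0.55, 0.025, 0, 0, 0, 0, 0, 0.55, 0.03, 0, -0.001, 0, 0, 0, 0.55, 0.035, 0, -0.002, 0, 0, 0, 0.55, 0.04, 0, -0.003, 0, 0, 0, 0.55, 0.045, 0, -0.004, 0, 0, 0, 0.55])

```text
t: 11.1
tool_pos: [0.5756, -0.0251, 0.0232]
orientation: [2.398, 2.03, 0.0]
force: [-0.5, -2.1, -1.0]
opening: 0.0511
gripper_force: 0.9
```

```bash
python3 g.py "-35 0 20 v"
```

```text
t 11.1 dock [-109.7    0.3   12.2] F dock [-2.15  0.1  -0.98] open 0.0511 q6 0.03 yerr [-0.01 -0.    0.01]
-35 0 20 v [ 0.0747  0.0003 -0.0078] [ 0.  0. -0.]
```

Call:
move_arm(deltas=[0.005, 0, -0.001, 0, 0, 0, 0.55, 0.01, 0, -0.002, 0, 0, 0, 0.55, 0.015, 0, -0.003, 0, 0, 0, 0.55, 0.02, 0, -0.004, 0, 0, 0, 0.55, 0.025, 0, -0.005, 0, 0, 0, 0.55, 0.03, 0, -0.006, 0, 0, 0, 0.55, 0.035, 0, -0.007, 0, 0, 0, 0.55, 0.04, 0, -0.008, 0, 0, 0, 0.55])

```text
t: 12.1
tool_pos: [0.5821, 0.0148, 0.031]
orientation: [-2.398, -2.029, -0.001]
force: [-1.2, -1.0, -0.8]
opening: 0.0509
gripper_force: 0.6
```

```bash
python3 g.py "-35 0 20 v"
```

```text
t 12.1 dock [-69.2   0.5  20. ] F dock [-1.18  1.   -0.75] open 0.0509 q6 0.1 yerr [-0.02  0.04 -0.01]
-35 0 20 v [ 0.0342  0.0005 -0.    ] [-0.    -0.001 -0.   ]
```

Call:
move_arm(deltas=[0.005, 0, 0, 0, 0, 0, 0.55, 0.01, 0, 0, 0, 0, 0, 0.55, 0.015, 0, 0, 0, 0, 0, 0.55, 0.02, 0, 0, 0, 0, 0, 0.55, 0.025, 0, 0, 0, 0, 0, 0.55, 0.03, 0, 0, 0, 0, 0, 0.55, 0.034, 0, 0, 0, 0, 0, 0.55, 0.038, 0, 0, 0, 0, 0, 0.55, 0.042, 0, 0, 0, 0, 0, 0.55, 0.046, 0, 0, 0, 0, 0, 0.55, 0.05, 0, 0, 0, 0, 0, 0.55])

```text
t: 13.48
tool_pos: [0.5902, 0.0638, 0.0308]
orientation: [-2.398, -2.029, 0.0]
force: [0.0, -1.2, -0.6]
opening: 0.0513
gripper_force: 0.5
```

```bash
python3 g.py; python3 look.py 17 38 -40 96 e
```

```text
t 13.47 dock [-19.6   0.6  19.8] F dock [-1.2  -0.23 -0.63] open 0.0513 q6 0.19 yerr [-0.01  0.01 -0.03]
top 673 ((38.39149475097656, 10.352035522460938), (77.73497009277344, 107.63233947753906), 6.831876754760742)
scene 1139 ((28.285160064697266, -1.3013687133789062), (134.7894287109375, 128.0805206298828), 0.04274521768093109)
```

View pics/scene_e.png

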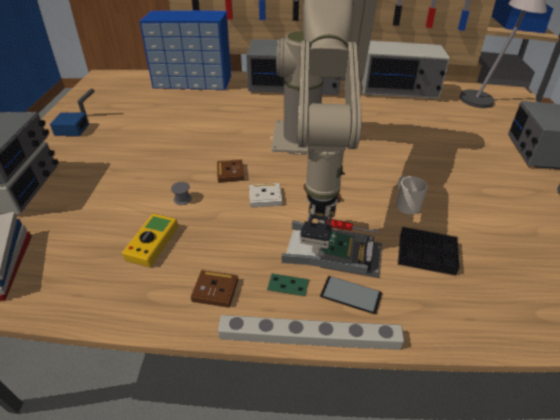

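The carrier is on the landing at (340,243), nose towards the bar. Now I'll feel for the bar in small steps.

Call:
move_arm(deltas=[0.003, 0, 0, 0, 0, 0, 0.55, 0.006, 0, 0, 0, 0, 0, 0.55, 0.009, 0, 0, 0, 0, 0, 0.55, 0.012, 0, 0, 0, 0, 0, 0.55, 0.015, 0, 0, 0, 0, 0, 0.55, 0.017, 0, 0, 0, 0, 0, 0.55])

```text
t: 14.32
tool_pos: [0.5932, 0.0804, 0.031]
orientation: [2.398, 2.03, 0.0]
force: [0.1, -0.7, -1.2]
opening: 0.051
gripper_force: 0.5
```

Call:
move_arm(deltas=[0.001, 0, 0, 0, 0, 0, 0.55, 0.002, 0, 0, 0, 0, 0, 0.55])

```text
t: 14.58
tool_pos: [0.5935, 0.0822, 0.031]
orientation: [-2.398, -2.03, 0.0]
force: [-0.1, -2.0, -1.3]
opening: 0.0513
gripper_force: 0.5
```

Call:
move_arm(deltas=[0.001, 0, 0, 0, 0, 0, 0.55, 0.002, 0, 0, 0, 0, 0, 0.55])

```text
t: 14.82
tool_pos: [0.5937, 0.0836, 0.0309]
orientation: [2.398, 2.029, -0.001]
force: [-1.0, -4.5, -1.2]
opening: 0.0512
gripper_force: 2.3
```

```bash
python3 g.py
```

```text
t 14.82 dock [ 0.6  0.4 19.9] F dock [-4.63  0.23 -1.16] open 0.0512 q6 0.22 yerr [-0.02 -0.04 -0.01]
```

Call:
move_arm(deltas=[0.001, 0, 0, 0, 0, 0, 0.55, 0.002, 0, 0, 0, 0, 0, 0.55])

```text
t: 15.08
tool_pos: [0.594, 0.0857, 0.0309]
orientation: [2.398, 2.029, -0.001]
force: [-1.5, -5.4, -1.3]
opening: 0.0511
gripper_force: 2.8
```

Call:
move_arm(deltas=[0.001, 0, 0, 0, 0, 0, 0.55])

```text
t: 15.2
tool_pos: [0.5942, 0.0866, 0.0309]
orientation: [2.398, 2.029, -0.001]
force: [-1.6, -6.4, -1.0]
opening: 0.0513
gripper_force: 3.1
```

Call:
move_arm(deltas=[0.001, 0, 0, 0, 0, 0, 0.55])

```text
t: 15.32
tool_pos: [0.5943, 0.0874, 0.0308]
orientation: [2.398, 2.029, -0.002]
force: [-0.2, -7.4, -0.4]
opening: 0.0511
gripper_force: 3.4
```

Call:
move_arm(deltas=[0.0006, 0, 0, 0, 0, 0, 0.55, 0.0006, 0, 0, 0, 0, 0, 0.55])

```text
t: 15.58
tool_pos: [0.5944, 0.088, 0.0309]
orientation: [2.398, 2.029, -0.002]
force: [-0.8, -6.0, -1.2]
opening: 0.0514
gripper_force: 3.3
```

```bash
cat > prof.py <<'E'
from h import *;import sys
a=np.radians(80.5);u=np.array([np.cos(a),np.sin(a)]);v=np.array([-u[1],u[0]]);o=np.array([.594,.083])
for n in("top","scene"):
    I,D=robot.read_camera(n);cv2.imwrite(f"pics/{n}_{sys.argv[1]}.png",I[...,::-1]);C=cloud(n,D).reshape(-1,3);q=C[:,:2]-o
    dx,dy,z=1000*q@u,1000*q@v,1000*C[:,2]
    for y0 in(-35,0,35):
        print(n,y0,end=': ')
        for x0 in range(-12,120,6):
            s=(abs(dx-x0)<3)&(abs(dy-y0)<12)
            if s.sum()>3: print(x0,round(np.median(z[s])),end=' | ')
        print()
E
python3 prof.py f; python3 g.py
```

```text
top -35: -12 433 | -6 433 | 0 433 | 6 432 | 12 431 | 18 429 | 24 429 | 30 427 | 36 426 | 42 426 | 48 423 | 54 424 | 60 422 | 66 424 | 84 34 | 90 32 | 96 33 | 102 30 | 108 20 | 114 12 | 
top 0: -12 443 | -6 443 | 0 443 | 6 443 | 12 443 | 18 443 | 24 443 | 30 443 | 36 442 | 42 442 | 48 441 | 54 445 | 60 446 | 66 445 | 72 38 | 78 33 | 84 33 | 90 32 | 96 33 | 102 31 | 108 21 | 114 20 | 
top 35: -12 349 | -6 353 | 0 354 | 6 354 | 12 353 | 18 355 | 24 423 | 30 427 | 36 428 | 42 438 | 48 458 | 54 459 | 60 457 | 66 35 | 72 34 | 78 32 | 84 33 | 90 33 | 96 33 | 102 31 | 
scene -35: -12 299 | -6 306 | 0 309 | 6 315 | 12 313 | 18 316 | 24 314 | 30 313 | 36 316 | 42 376 | 48 395 | 54 397 | 60 396 | 66 400 | 72 398 | 78 386 | 84 30 | 90 31 | 96 31 | 102 30 | 108 18 | 114 9 | 
scene 0: -12 150 | -6 167 | 0 161 | 6 162 | 12 163 | 18 167 | 24 443 | 30 154 | 36 353 | 42 258 | 48 301 | 54 438 | 60 443 | 66 441 | 72 35 | 78 32 | 84 32 | 90 30 | 96 31 | 102 29 | 108 20 | 114 8 | 
scene 35: -6 -751 | 0 80 | 6 79 | 12 76 | 18 -754 | 24 -749 | 30 124 | 36 125 | 42 129 | 48 455 | 54 457 | 60 454 | 66 33 | 72 32 | 78 30 | 84 32 | 90 32 | 96 32 | 102 29 | 108 18 | 114 9 | 
t 15.68 dock [ 5.   0.4 19.8] F dock [-6.48 -0.18 -0.92] open 0.0513 q6 0.23 yerr [-0.02 -0.06 -0.02]
```

Call:
move_arm(deltas=[0.0006, 0, 0, 0, 0, 0, 0.55])

```text
t: 15.8
tool_pos: [0.5945, 0.0884, 0.0308]
orientation: [2.398, 2.029, -0.002]
force: [-1.8, -8.0, -0.7]
opening: 0.0511
gripper_force: 3.7
```

Call:
move_arm(deltas=[0.0006, 0, 0, 0, 0, 0, 0.55])

```text
t: 15.92
tool_pos: [0.5946, 0.089, 0.0308]
orientation: [2.398, 2.029, -0.002]
force: [-1.2, -7.9, -0.6]
opening: 0.0511
gripper_force: 3.8
```

```bash
python3 g.py
```

```text
t 15.93 dock [ 6.   0.4 19.8] F dock [-7.97 -0.08 -0.58] open 0.0511 q6 0.23 yerr [-0.03 -0.08 -0.02]
```

Call:
move_arm(deltas=[0.0005, 0, 0, 0, 0, 0, 0.55])

```text
t: 16.05
tool_pos: [0.5946, 0.0894, 0.0308]
orientation: [2.398, 2.029, -0.002]
force: [-1.3, -8.1, -0.6]
opening: 0.0513
gripper_force: 4.0
```

Call:
move_arm(deltas=[0.0005, 0, 0, 0, 0, 0, 0.55])

```text
t: 16.18
tool_pos: [0.5946, 0.0896, 0.0308]
orientation: [2.398, 2.029, -0.003]
force: [-1.4, -10.4, -1.0]
opening: 0.0512
gripper_force: 5.1
```

```bash
python3 g.py; python3 prof.py i | grep ' 0:'
```

```text
t 16.18 dock [ 6.6  0.4 19.8] F dock [-10.47  -0.35  -0.98] open 0.0512 q6 0.23 yerr [-0.03 -0.12 -0.03]
top 0: -12 443 | -6 443 | 0 443 | 6 443 | 12 443 | 18 443 | 24 443 | 30 443 | 36 442 | 42 442 | 48 442 | 54 442 | 60 444 | 66 445 | 72 442 | 78 34 | 84 34 | 90 33 | 96 34 | 102 31 | 108 24 | 114 20 | 
scene 0: -12 441 | -6 152 | 0 162 | 6 162 | 12 168 | 18 169 | 24 442 | 30 438 | 36 279 | 42 204 | 48 303 | 54 438 | 60 442 | 66 442 | 72 36 | 78 32 | 84 32 | 90 31 | 96 31 | 102 30 | 108 20 | 114 19 |
```

The force jump to 10 N marks the hard stop, so the tail is past the lip but hanging. I'll draw it down with the fingers.

Call:
move_arm(deltas=[-0.0004, 0, 0.001, 0, 0, 0, 0.55, -0.0006, 0, 0.002, 0, 0, 0, 0.55])

```text
t: 16.52
tool_pos: [0.5946, 0.0892, 0.0288]
orientation: [2.398, 2.029, -0.002]
force: [-1.2, -8.6, -1.0]
opening: 0.0507
gripper_force: 3.8
```

Call:
move_arm(deltas=[0, 0, 0.001, 0, 0, 0, 0.55, 0, 0, 0.002, 0, 0, 0, 0.55])

```text
t: 16.77
tool_pos: [0.5946, 0.0891, 0.0267]
orientation: [2.398, 2.029, -0.003]
force: [-0.6, -9.3, -1.4]
opening: 0.0512
gripper_force: 4.4
```

```bash
python3 g.py; python3 prof.py j | grep ' 0:'
```

```text
t 16.77 dock [ 6.1  0.4 15.7] F dock [-9.26 -0.97 -1.41] open 0.0512 q6 0.23 yerr [-0.03 -0.1  -0.03]
top 0: -12 439 | -6 439 | 0 439 | 6 439 | 12 439 | 18 439 | 24 439 | 30 439 | 36 438 | 42 438 | 48 438 | 54 438 | 60 441 | 66 441 | 72 437 | 78 33 | 84 33 | 90 33 | 96 32 | 102 30 | 108 22 | 114 20 | 
scene 0: -12 437 | -6 163 | 0 160 | 6 161 | 12 157 | 18 167 | 24 438 | 30 168 | 36 435 | 42 199 | 48 304 | 54 433 | 60 437 | 66 437 | 72 35 | 78 31 | 84 31 | 90 30 | 96 31 | 102 28 | 108 20 | 114 18 |
```

Call:
move_arm(deltas=[-0.001, 0, 0, 0, 0, 0, 0.55, -0.001, 0, 0, 0, 0, 0, 0.55])

```text
t: 17.12
tool_pos: [0.5946, 0.0888, 0.0269]
orientation: [2.398, 2.029, -0.001]
force: [-0.8, -5.1, -1.9]
opening: 0.0513
gripper_force: 2.9
```

Call:
move_arm(deltas=[-0.001, 0, 0, 0, 0, 0, 0.55, -0.001, 0, 0, 0, 0, 0, 0.55])

```text
t: 17.38
tool_pos: [0.5944, 0.0881, 0.027]
orientation: [-2.398, -2.029, 0.0]
force: [-0.7, -5.5, -2.4]
opening: 0.0515
gripper_force: 2.5
```

Call:
move_arm(deltas=[-0.001, 0, 0, 0, 0, 0, 0.55, -0.001, 0, 0, 0, 0, 0, 0.55])

```text
t: 17.62
tool_pos: [0.5943, 0.0873, 0.027]
orientation: [-2.398, -2.03, 0.0]
force: [-1.0, -4.6, -1.9]
opening: 0.0513
gripper_force: 2.0
```

Call:
move_arm(deltas=[-0.001, 0, 0, 0, 0, 0, 0.55, -0.001, 0, 0, 0, 0, 0, 0.55])

```text
t: 17.88
tool_pos: [0.5942, 0.0865, 0.0271]
orientation: [-2.398, -2.029, -0.001]
force: [-0.6, -1.5, -1.7]
opening: 0.0513
gripper_force: 1.1
```

Call:
move_arm(deltas=[-0.001, 0, 0, 0, 0, 0, 0.55, -0.001, 0, 0, 0, 0, 0, 0.55])

```text
t: 18.12
tool_pos: [0.5944, 0.0857, 0.0274]
orientation: [2.398, 2.03, 0.002]
force: [0.7, 0.4, 0.6]
opening: 0.0516
gripper_force: 0.0
```

```bash
python3 g.py
```

```text
t 18.12 dock [ 2.7  0.1 16.4] F dock [ 0.46 -0.6   0.63] open 0.0516 q6 0.22 yerr [-0.01  0.04  0.04]
```

Force dropped to zero at about 4 mm compression, so the lip has trapped the tail. I'll withdraw and check.

Call:
move_arm(deltas=[-0.02, 0, 0, 0, 0, 0, 0.55, -0.03, 0, -0.05, 0, 0, 0, 0.55, -0.08, 0, -0.1, 0, 0, 0, 0.55, -0.13, 0, -0.15, 0, 0, 0, 0.55, -0.19, 0, -0.15, 0, 0, 0, 0.55, -0.25, 0, -0.15, 0, 0, 0, 0.55, -0.25, 0, -0.15, 0, 0, 0, 0.55])

```text
t: 19.0
tool_pos: [0.5515, -0.1661, 0.1776]
orientation: [2.402, 2.022, -0.001]
force: [-0.2, 0.1, -0.2]
opening: 0.0513
gripper_force: 0.0
```

```bash
python3 g.py; python3 prof.py z
python3 - <<'E'
from h import *
a=np.radians(80.5);u=np.array([np.cos(a),np.sin(a)]);v=np.array([-u[1],u[0]]);o=np.array([.594,.083])
for n in("top","scene"):
    I,D=robot.read_camera(n);C=cloud(n,D).reshape(-1,3);q=C[:,:2]-o
    dx,dy,z=1000*q@u,1000*q@v,1000*C[:,2]
    s=(dx>16)&(dx<100)&(abs(dy)<44)&(z>25)&(z<42)
    for _ in range(4):
        k=np.linalg.lstsq(np.c_[dx[s]-58,dy[s],dx[s]*0+1],z[s],rcond=None)[0]
        s&=abs(np.c_[dx-58,dy,dx*0+1]@k-z)<2
    print(n,s.sum(),"slopes",k.round(4))
I=cv2.imread("pics/top_z.png")[120:240,150:310];cv2.imwrite("pics/crop_z.png",cv2.resize(I,None,fx=4.5,fy=4.5,interpolation=2))
E
```

```text
t 19.0 dock [-252.7    0.8  166.6] F dock [ 0.04  0.21 -0.17] open 0.0513 q6 -0.21 yerr [-0.31 -0.08  0.05]
top -35: -12 13 | -6 14 | 0 15 | 6 14 | 12 16 | 18 32 | 24 34 | 30 33 | 36 33 | 42 33 | 48 33 | 54 32 | 60 32 | 66 32 | 72 32 | 78 31 | 84 31 | 90 32 | 96 32 | 102 31 | 108 19 | 114 24 | 
top 0: -12 15 | -6 15 | 0 14 | 6 14 | 12 16 | 18 32 | 24 33 | 30 34 | 36 33 | 42 33 | 48 33 | 54 33 | 60 32 | 66 34 | 72 32 | 78 32 | 84 32 | 90 33 | 96 32 | 102 30 | 108 21 | 114 24 | 
top 35: -12 14 | -6 15 | 0 13 | 6 14 | 12 16 | 18 32 | 24 33 | 30 34 | 36 34 | 42 34 | 48 34 | 54 33 | 60 33 | 66 33 | 72 33 | 78 32 | 84 33 | 90 32 | 96 32 | 102 30 | 108 20 | 114 24 | 
scene -35: -12 12 | -6 -363 | 0 -742 | 6 12 | 12 13 | 18 30 | 24 31 | 30 31 | 36 32 | 42 31 | 48 31 | 54 32 | 60 31 | 66 30 | 72 32 | 78 30 | 84 30 | 90 30 | 96 29 | 102 26 | 108 18 | 114 8 | 
scene 0: -12 13 | -6 13 | 0 13 | 6 12 | 12 12 | 18 30 | 24 32 | 30 32 | 36 32 | 42 32 | 48 31 | 54 32 | 60 31 | 66 32 | 72 32 | 78 30 | 84 31 | 90 31 | 96 31 | 102 27 | 108 20 | 114 9 | 
scene 35: -12 13 | -6 13 | 0 13 | 6 13 | 12 13 | 18 31 | 24 32 | 30 32 | 36 33 | 42 33 | 48 31 | 54 31 | 60 30 | 66 30 | 72 32 | 78 31 | 84 31 | 90 30 | 96 29 | 102 26 | 108 -747 | 114 10 | 
top 766 slopes [-1.78000e-02  9.80000e-03  3.26607e+01]
scene 530 slopes [-8.20000e-03  1.20000e-03  3.24674e+01]
```

View pics/crop_z.png

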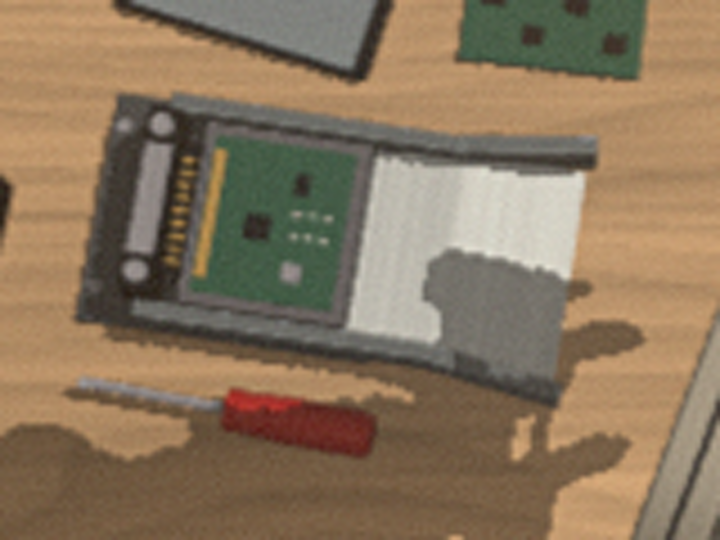

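The crop shows the carrier in the nest, with its tail edge (345–370) at the lip. The tail reads 1–2 mm high, so it is probably still hanging, and I'll press it down gently.

```bash
python3 g.py "22.5 0 100 v" "22.5 0 40 v"
```

```text
t 19.2 dock [-247.1    0.7  165.7] F dock [ 0.44 -0.12 -0.11] open 0.0511 q6 -0.21 yerr [-0.01  0.04 -0.03]
22.5 0 100 v [0.2696 0.0007 0.0659] [-0.001 -0.001 -0.   ]
22.5 0 40 v [0.2695 0.0007 0.1259] [-0.001 -0.001 -0.   ]
```

Call:
move_arm(deltas=[0.06, 0, 0, 0, 0, 0, 0.55, 0.12, 0, 0, 0, 0, 0, 0.55, 0.18, 0, 0.03, 0, 0, 0, 0.55, 0.23, 0, 0.06, 0, 0, 0, 0.55, 0.2695, 0, 0.09, 0, 0, 0, 0.55, 0.2695, 0, 0.11, 0, 0, 0, 0.55, 0.2695, 0, 0.122, 0, 0, 0, 0.55, 0.2695, 0, 0.126, 0, 0, 0, 0.55, 0.2695, 0, 0.126, 0, 0, 0, 0.55])

```text
t: 20.32
tool_pos: [0.5977, 0.1037, 0.0517]
orientation: [2.399, 2.028, 0.001]
force: [-0.0, 0.1, 0.5]
opening: 0.0515
gripper_force: 0.0
```

```bash
python3 g.py "22.5 0 33 v"
```

```text
t 20.32 dock [21.  -0.2 40.7] F dock [0.11 0.07 0.55] open 0.0515 q6 0.25 yerr [-0.08  0.01  0.05]
22.5 0 33 v [ 0.0015 -0.0002  0.0077] [ 0.001 -0.    -0.001]
```

Call:
move_arm(deltas=[0, 0, 0.003, 0, 0, 0, 0.55, 0, 0, 0.006, 0, 0, 0, 0.55, 0, 0, 0.007, 0, 0, 0, 0.55])

```text
t: 20.7
tool_pos: [0.5972, 0.1043, 0.044]
orientation: [-2.398, -2.029, 0.0]
force: [0.1, 0.4, -0.4]
opening: 0.0512
gripper_force: 0.0
```

Call:
move_arm(deltas=[0, 0, 0.0005, 0, 0, 0, 0.55, 0, 0, 0.001, 0, 0, 0, 0.55])

```text
t: 20.95
tool_pos: [0.5973, 0.1045, 0.0431]
orientation: [2.398, 2.03, 0.0]
force: [-0.2, -0.0, 0.1]
opening: 0.0509
gripper_force: 0.1
```

Call:
move_arm(deltas=[0, 0, 0.0005, 0, 0, 0, 0.55, 0, 0, 0.0005, 0, 0, 0, 0.55])

```text
t: 21.2
tool_pos: [0.5973, 0.1045, 0.0425]
orientation: [2.398, 2.03, 0.0]
force: [-0.3, -0.0, 0.2]
opening: 0.0509
gripper_force: 0.1
```

Call:
move_arm(deltas=[0, 0, 0.0005, 0, 0, 0, 0.55, 0, 0, 0.0005, 0, 0, 0, 0.55])

```text
t: 21.45
tool_pos: [0.5973, 0.1044, 0.0421]
orientation: [2.398, 2.03, 0.0]
force: [-1.0, -1.2, 1.7]
opening: 0.0512
gripper_force: 0.7
```

Call:
move_arm(deltas=[0, 0, 0.0005, 0, 0, 0, 0.55, 0, 0, 0.0005, 0, 0, 0, 0.55])

```text
t: 21.7
tool_pos: [0.5973, 0.1044, 0.0416]
orientation: [2.398, 2.029, -0.0]
force: [-0.9, -1.3, 1.8]
opening: 0.0509
gripper_force: 1.0
```

Call:
move_arm(deltas=[0, 0, 0.0004, 0, 0, 0, 0.55, 0, 0, 0.0004, 0, 0, 0, 0.55])

```text
t: 21.95
tool_pos: [0.5973, 0.1044, 0.0413]
orientation: [2.398, 2.029, 0.0]
force: [-1.8, -2.1, 4.0]
opening: 0.051
gripper_force: 2.0
```

Call:
move_arm(deltas=[0, 0, 0.0004, 0, 0, 0, 0.55, 0, 0, 0.0004, 0, 0, 0, 0.55])

```text
t: 22.2
tool_pos: [0.5974, 0.1044, 0.0413]
orientation: [2.398, 2.029, -0.0]
force: [-3.3, -3.4, 6.0]
opening: 0.0511
gripper_force: 3.7
```

Call:
move_arm(deltas=[0, 0, 0.0004, 0, 0, 0, 0.55, 0, 0, 0.0004, 0, 0, 0, 0.55])

```text
t: 22.45
tool_pos: [0.5974, 0.1044, 0.0413]
orientation: [2.398, 2.029, 0.0]
force: [-6.1, -2.7, 10.9]
opening: 0.0513
gripper_force: 5.2
```

It stopped firmly with the tips at 30.3 mm, which is the seated height. I'll lift away and verify.

Call:
move_arm(deltas=[0, 0, -0.001, 0, 0, 0, 0.55, 0, 0, -0.01, 0, 0, 0, 0.55, 0, 0, -0.06, 0, 0, 0, 0.55, -0.04, 0, -0.11, 0, 0, 0, 0.55, -0.1, 0, -0.13, 0, 0, 0, 0.55, -0.16, 0, -0.13, 0, 0, 0, 0.55, -0.22, 0, -0.13, 0, 0, 0, 0.55, -0.27, 0, -0.13, 0, 0, 0, 0.55, -0.27, 0, -0.13, 0, 0, 0, 0.55])

```text
t: 23.58
tool_pos: [0.552, -0.165, 0.1707]
orientation: [2.402, 2.024, -0.0]
force: [-0.8, 0.2, 0.1]
opening: 0.0513
gripper_force: 0.0
```

```bash
cat > fin.py <<'E'
from h import *
a=np.radians(80.5);u=np.array([np.cos(a),np.sin(a)]);v=np.array([-u[1],u[0]]);o=np.array([.594,.083])
for n in("top","scene"):
    I,D=robot.read_camera(n);C=cloud(n,D).reshape(-1,3);q=C[:,:2]-o
    dx,dy,z=1000*q@u,1000*q@v,1000*C[:,2]
    s=(dx>16)&(dx<100)&(abs(dy)<44)&(z>25)&(z<42)
    for _ in range(4):
        k=np.linalg.lstsq(np.c_[dx[s]-58,dy[s],dx[s]*0+1],z[s],rcond=None)[0]
        s&=abs(np.c_[dx-58,dy,dx*0+1]@k-z)<2
    f=(abs(dy)<40)&(dx<8)&(dx>-30);print(n,s.sum(),"slopes",k.round(4),"landing",np.median(z[f]).round(1))
    for x0 in range(9,114,3):
        w=(abs(dx-x0)<1.5)&(abs(dy)<44);print(x0,round(np.median(z[w]),1),end=' | ')
    print()
E
python3 fin.py; python3 g.py
```

```text
top 769 slopes [ 7.90000e-03 -1.10000e-03  3.18188e+01] landing 14.1
9 14.0 | 12 15.4 | 15 29.6 | 18 29.6 | 21 31.5 | 24 31.5 | 27 31.6 | 30 32.4 | 33 32.1 | 36 31.4 | 39 31.8 | 42 32.1 | 45 32.3 | 48 32.1 | 51 31.8 | 54 31.6 | 57 32.6 | 60 31.9 | 63 32.0 | 66 32.0 | 69 32.3 | 72 32.5 | 75 31.7 | 78 31.6 | 81 31.9 | 84 31.2 | 87 32.2 | 90 33.2 | 93 32.7 | 96 31.7 | 99 30.6 | 102 29.8 | 105 22.0 | 108 21.0 | 111 20.3 | 
scene 543 slopes [2.00000e-04 3.10000e-03 3.16416e+01] landing 12.4
9 11.9 | 12 11.5 | 15 29.1 | 18 29.0 | 21 30.2 | 24 30.1 | 27 30.6 | 30 30.2 | 33 29.9 | 36 30.2 | 39 30.2 | 42 30.4 | 45 30.6 | 48 30.5 | 51 30.4 | 54 30.7 | 57 30.6 | 60 30.6 | 63 30.7 | 66 31.3 | 69 31.2 | 72 31.0 | 75 30.7 | 78 30.4 | 81 30.3 | 84 30.5 | 87 30.2 | 90 30.5 | 93 30.8 | 96 28.5 | 99 28.9 | 102 29.0 | 105 18.8 | 108 18.8 | 111 7.9 | 
t 23.68 dock [-248.3    0.4  159.5] F dock [-0.23  0.67 -0.42] open 0.051 q6 -0.21 yerr [-0.09  0.04  0.01]
```

```bash
python3 -c "
from plant import robot
print(robot.close_job())"
```

```text
the job is handed in; nothing more can be done
None
```

I seated the carrier flat on the nest floor, trapped between the lip and the contact bar, and handed the job in at about 24 s. The final depth images show both rims level at about 30 mm, forces I read stayed at or below about 13 N, and no verdict came back.

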